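# Shift the carrier's feed gearbox into third

## Robot

A 7-joint arm with a two-finger parallel gripper is mounted at the origin on the work surface. World frame = base frame: x ahead of the robot, y to its left, z up, the work surface at z = 0. Lengths are in mm, angles in degrees, forces in N, time in s.
With the tool pointing down it reaches from about 350 to 900 mm from the base axis. Payload 7.2 kg.
Tool frame: the origin (TCP) lies between the finger pads; the fingertips stand 22 mm ahead of it and the grasp point (between the pads) lies 3 mm ahead of it; z points along the fingers, y is the direction in which the jaws open and shut (so a half turn about z gives the same grasp; the last joint's range is limited). The gripper opens to 88 mm and grips with 3 to 60 N. Pads are 20 mm wide; open, the fingers measure 115 mm over their backs; the gripper's body (75 mm by 178 mm) begins 61 mm behind the grasp point.
Start: joints at [61.066, 23.554, -0.728, 91.456, 0.321, 64.991, -4.71], TCP at [264.39, -566.327, 244.653] pointing down, gripper open.
Joint ranges: [-169.25, 169.25], [-16.82, 113.86], [-84.01, 82.57], [7.8, 145.47], [-59.2, 239.2], [7.22, 106.19], [-163.78, 163.78]. Speed limits (degrees/s): [136.94, 136.94, 172.46, 172.46, 180, 180, 180].

## Interface

Orientations are given as [roll, pitch, yaw] about the fixed x, y, z axes, in that order (R = Rz(yaw) Ry(pitch) Rx(roll)).
In Python, from rig import bot gives the robot as it stands. The module is installed in compiled form; this text tells all that it offers.
- The arm moves only by the tool servo_tool, never from a script. Its argument "moves" is one flat list of numbers, 7 for each row, row after row: the opening, from -1 (shut) to 1 (fully open), then the shift along the world's x, y, z in m, then the turn, a rotation vector about the world's x, y, z in degrees. A call has 1 to 12 rows; each row is the pose to reach, as a shift and turn from the pose commanded when the call began; what a row does not reach only later rows make up. A row lasts 1/10 s, in which the tool goes at most 50 mm and 8.59 degrees, less where a joint would pass 70% of its speed; a pose out of reach is approached as far as the arm can. A call with a gripper value outside its range is refused whole. The fingers move at their own pace and stop on an object; the grip force is fixed at half the most. Time passes only in rows, so rows that repeat a pose let the fingers close. It gives the time, the measured TCP pose, the force and the opening at its end, in the units of the state.
- bot.read_state(): the state, without advancing time (a new reading comes with each control period).
- bot.capture(name): name is "scene" or "side" or "wrist"; returns a dict with "pixels" (384x512x3 uint8, blue, green, red), "depth" (384x512 float32, mm along the optical axis (not along the pixel's ray), 0 where there is no reading), "intrinsics" (3x3 intrinsics, pixels), "R" (3x3) and "t" (3): a world point X has camera coordinates R X + t. Camera axes: x right, y down, z forward; pixel columns grow to the right and rows downward; lengths in mm; the calibration is good to about 2 mm. A picture is of the moment at which its call begins.
- bot.hand_in(): hands the job in, once; it reports no verdict.
The state is a dict: "time_s": time; "joints": joint angles; "joint_vel": joint speeds; "joint_torque": joint torques, N m; "tcp_pos": TCP position; "ee_rot": TCP orientation; "wrist_force": force on the tool from outside, world axes, zero at the start; "wrist_torque": the same for the moment, N m; "opening": finger opening in mm.
Only numpy, scipy, OpenCV 4.12 (cv2) and the standard library are available. Lean on these libraries where they do the work, as an engineer would, in place of code of your own. Each camera call takes 0.05 s, during which the arm holds its last target.

## Task

Put the board carrier's feed gearbox into third: with the fingertips push the red-knobbed lever along the H-shaped gate, out of whatever place it has in the left-hand lane to the cross channel, across to the right-hand lane, then forward (away from the robot) fully home into the third slot, the one with the green plate and three dots. Push gently and only push: do not squeeze the knob or pull it up, leave everything else on the bench where it stands, and finish clear of the lever.

Things in the scene. Friction and masses are not known exactly. Their poses are not given: they have to be found in the camera images.
- selector: Feed gearbox, fixed to the bench at a new place and yaw each time: black housing 260 (x) by 200 (y) by 83 mm high, with an aluminium gate plate 118 x 110 mm, 12 mm thick, centred on it (plate top 95 mm up). Origin: centre of its underside, below the middle of the gate. +x is forward (away from the robot within 0.45 rad), +y its left side, z up. It cannot move.
- gate (a point): Middle of the H on the gate plate's top; axes as the gearbox. Two lanes along x, 14 mm wide, centred at y = +14.5 (left) and -14.5 mm (right), x = -25 to +25 mm; one cross channel along y at x = 0, 18 mm wide; the webs between have rounded ends. Slots: first left forward, second left rear, third right forward (green plate, three white dots beyond its end), fourth right rear (black dots).
- knob_center (a point): Centre of the red knob: cylinder 36 mm across, 45 mm tall, tilting with the lever, on a 10 mm steel shank. The lever tilts about a pivot 24 mm above the bench under the gate's middle; knob centre 136 mm from it: upright, it is 160 mm up and the knob spans 138 to 183 mm. In the gearbox frame the centre is at x = 136 sin(shift), y = -136 sin(lane) cos(shift) mm.
- lane (a joint): Sideways tilt of the lever (rad), positive leans right (gearbox -y). Lane centres -0.22 (left) and +0.22 (right), 30 mm at the knob to either side; stops at -0.249 and +0.249. The webs block it between the lanes unless shift is within about 0.06 of 0. Starts in the left lane. Dry friction, about 3.5 N at the knob; no spring, stays where left.
- shift (a joint): Forward tilt of the lever (rad): positive leans forward (gearbox +x). 0 is the cross channel, stops at -0.29 (fully rear) and +0.29 (fully forward, fully home in the slot; about 39 mm at the knob). Starts anywhere from -0.27 to +0.27. Dry friction: about 3.5 N at the knob; stays where it is left. Pushing or squeezing the knob with over 30 N is too much.
- pull (a joint): How far the knob is pulled up along the shank (m): 0 seated (a spring holds it down, 10 N to start it), 0.012 fully up, which would release the lever from its gate: not wanted.
- slot3_end (a point): Point on the gate plate's top, in the middle of the third slot near its forward end: where the lever's shank passes when it is home.
- flux: Bystander: amber glass flux bottle with black cap, 42 mm diameter, 85 mm tall, standing on the bench left of the gearbox; origin at the centre of its underside. Leave it.
- spool: Bystander: blue spool, 54 mm diameter, 40 mm tall, standing on the bench right of the gearbox; origin at the centre of its underside. Leave it.
- nozzle: Bystander: steel nozzle, 32 mm diameter, 34 mm tall, standing on the housing's top (83 mm up) near its forward right corner; origin at the centre of its underside. Leave it.
- driver: Bystander: yellow-handled screwdriver 170 mm long lying on the bench to the right. Leave it.
- keypad: Bystander: black keypad 120 x 55 x 20 mm on the bench to the left. Leave it.
- tipcup: Bystander: open aluminium cup, 60 mm diameter, 50 mm tall, on the bench to the right. Leave it.

How it is judged:
By the outcome, as a careful person would: the job done as asked, in the order asked, and still so for the second after the job is handed in, with the robot touching nothing.
It also fails if it takes over 48 s, if anything falls off the work surface, if the arm or the gripper's body presses on something with over 40 N, if the wrist force passes 120 N, or if a joint passes its speed limit or range.

## Working session

There is one attempt and no reset: what is moved stays moved. The work goes in short steps, Python scripts to look and compute and a tool call to move; the robot and the scene stay as the last step left them, time stands still between calls to the robot, and variables do not carry over. Pictures are saved under pics/ and viewed, and the job is handed in when it is done.

Besides the shell and the picture viewer there is one more tool, called after "Call:" as name(argument=value, ...) on one line, values as JSON. servo_tool: Moves the arm, as the interface text tells. Its arguments: {"type":"object","properties":{"moves":{"type":"array","items":{"type":"number"}}},"required":["moves"]}

```bash
mkdir -p pics; cat > h.py <<'E'
from rig import bot
import numpy as np, cv2
def cap(n,f):
    c=bot.capture(n); cv2.imwrite('pics/'+f,c['pixels']); return c
def pts(c,m):
    v,u=np.nonzero(m&(c['depth']>0)); d=c['depth'][v,u]
    K=c['intrinsics']; p=np.stack([(u-K[0,2])/K[0,0]*d,(v-K[1,2])/K[1,1]*d,d],1)
    return (p-c['t'])@c['R']
E
python3 - <<'E'
from h import *
s=bot.read_state();print(s)
for n in('scene','side'):
    c=cap(n,n+'0.png');print(n,-c['R'].T@c['t'],c['R'][2])
    p=c['pixels'].astype(int);m=(p[...,2]>120)&(p[...,1]<70)&(p[...,0]<70)
    P=pts(c,m);print(m.sum(),np.median(P,0),P.min(0),P.max(0))
E
```

```text
{'time_s': 0.0, 'joints': array([61.06475716, 23.59791963, -0.72743596, 91.50438219,  0.3200944 ,
       64.9908664 , -4.70670786]), 'joint_vel': array([-0.00228654,  0.00523698,  0.05387995, -0.10669898,  0.06490592,
       -0.07391299, -0.02003203]), 'joint_torque': array([-6.85310843e-04, -5.87951589e+01,  6.41455594e-01, -2.91071981e+01,
       -5.38290921e-02,  1.83391519e-02,  1.37373636e-04]), 'tcp_pos': array([ 264.165783  , -565.9001033 ,  243.82956798]), 'ee_rot': array([-1.79909071e+02,  6.15107034e-03,  2.50309388e+01]), 'wrist_force': array([0.70518454, 0.63193516, 0.14369145]), 'wrist_torque': array([-0.04395405,  0.0314675 , -0.00272854]), 'opening': 87.69998345698534}
scene [1056.62331882  762.22940604 1086.29807256] [-0.39713003 -0.60757812 -0.68784923]
10 [536.95568437  -3.92782105 168.95095579] [528.53278759 -11.29500313 166.68726352] [549.18033568  -1.69571728 174.0638247 ]
side [   55.26793013 -1232.00142313   949.10598089] [ 0.28975639  0.77359619 -0.56355139]
67 [517.38317292 -37.1977092  164.23789805] [505.33277413 -45.12341041 144.56470329] [543.72654127 -20.79825016 182.59243054]
```

View pics/scene0.png

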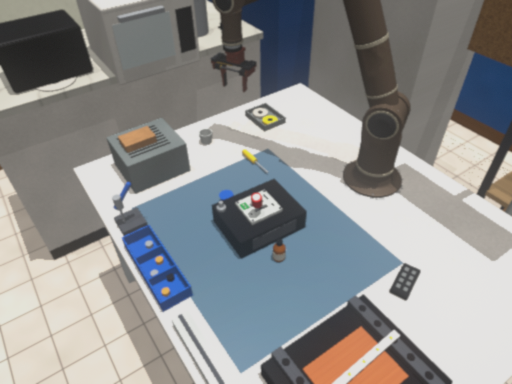

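View pics/side0.png

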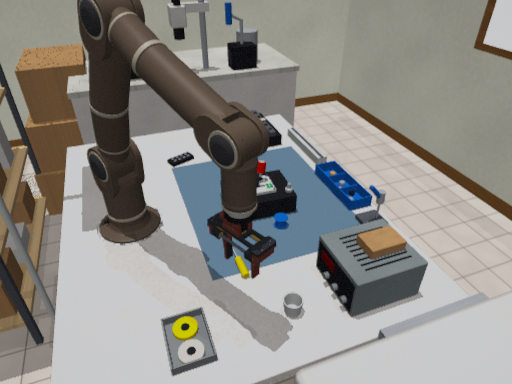

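The scene view shows the gearbox near (258,212), with the knob at (257,200) and the green plate at (244,206). The side view shows the knob at (261,168), partly next to the arm. Next I'll measure the gearbox from depth.

```bash
cat > g.py <<'E'
from h import *
def fit(c,zlo,zhi,lab):
    P=pts(c,np.ones((384,512),bool))
    q=P[(P[:,2]>zlo)&(P[:,2]<zhi)&(abs(P[:,0]-540)<180)&(abs(P[:,1])<180)]
    r=cv2.minAreaRect(q[:,:2].astype(np.float32));print(lab,len(q),r,np.median(q[:,2]))
E
python3 - <<'E'
from g import *
for n in('scene','side'):
    c=bot.capture(n)
    fit(c,88,102,n+' plate');fit(c,70,102,n+' top')
    p=c['pixels'];h=cv2.cvtColor(p,cv2.COLOR_BGR2HSV)
    P0=lambda m:pts(c,m)
    red=((h[...,0]<8)|(h[...,0]>172))&(h[...,1]>130)&(h[...,2]>80)
    P=P0(red);P=P[(abs(P[:,0]-540)<100)&(abs(P[:,1])<100)&(P[:,2]>120)]
    print('red',len(P),P.mean(0),P.min(0),P.max(0))
    t=P[P[:,2]>P[:,2].max()-12];print(' top',t.mean(0))
    g=(h[...,0]>45)&(h[...,0]<85)&(h[...,1]>100)
    P=P0(g);P=P[(abs(P[:,0]-540)<120)&(abs(P[:,1])<120)];print('green',len(P),np.median(P,0) if len(P) else 0)
    x=slice(150,280) if n=='scene' else slice(130,240)
    y=slice(180,330) if n=='scene' else slice(190,340)
    cv2.imwrite(f'pics/{n}0z.png',cv2.resize(p[x,y],None,fx=5,fy=5,interpolation=cv2.INTER_CUBIC))
E
```

```text
scene plate 818 ((499.41961669921875, -14.186630249023438), (249.08863830566406, 240.5491180419922), 1.0852805376052856) 95.54383515707019
scene top 3348 ((502.8133850097656, -17.35174560546875), (271.1942138671875, 264.27618408203125), 87.18135833740234) 84.60190426290336
red 20 [538.88351016  -7.39027524 170.45493494] [526.42538204 -16.96616013 164.62033192] [549.27831141  -2.00872382 176.98801169]
 top [538.46951092  -6.9906118  170.76201931]
green 14 [548.48976056 -73.76840329  96.08976456]
side plate 266 ((562.3717041015625, -87.40036010742188), (153.41204833984375, 135.95831298828125), 60.280975341796875) 96.27169648168086
side top 957 ((500.8719177246094, -53.57774353027344), (209.59048461914062, 257.5122985839844), 88.23542785644531) 85.00546537324693
red 86 [521.48438287 -36.13953008 161.88151157] [504.15416402 -49.57862934 135.69112037] [543.95227424 -21.24983436 183.5900018 ]
 top [523.88380186 -32.57157851 177.21524205]
green 15 [540.80369932 -74.6060128   97.2871601 ]
```

View pics/scene0z.png

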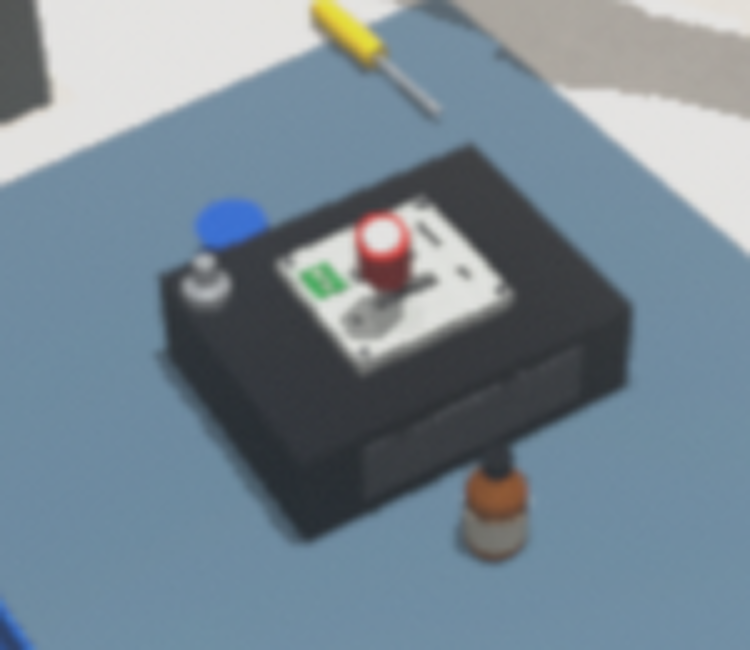

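View pics/side0z.png

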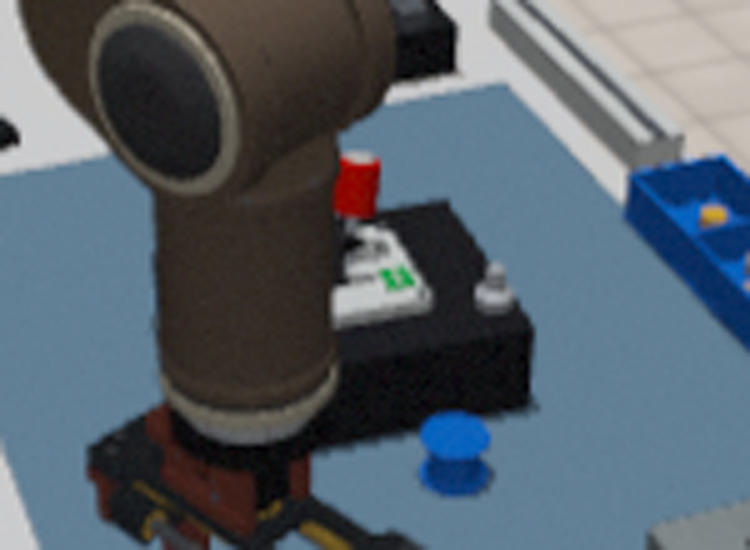

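The scene zoom shows plate corners at zoomed pixels (280,262), (428,197), (512,295) and (365,372). The knob's white top is at (384,236), and the nozzle at the forward right corner is at (205,285).

```bash
cat >> h.py <<'E'
def ray(c,uv,z):
    K=c['intrinsics'];uv=np.atleast_2d(np.float64(uv))
    d=np.c_[(uv[:,0]-K[0,2])/K[0,0],(uv[:,1]-K[1,2])/K[1,1],np.ones(len(uv))]@c['R']
    o=-c['R'].T@c['t'];return o+d*((z-o[2])/d[:,2])[:,None]
E
python3 - <<'E'
from h import *
c=bot.capture('scene')
U=lambda L:(np.float64(L)+.5)/5-.5+[180,150]
for L,z in(([(280,258),(428,196),(514,293),(365,370)],95),([(160,277),(470,145),(632,306),(303,460)],83)):
    X=ray(c,U(L),z)[:,:2];print(X.round(1),X.mean(0))
    for i in range(4):
        d=X[(i+1)%4]-X[i];print(np.linalg.norm(d),np.degrees(np.arctan2(d[1],d[0])))
for z in(178,183):print('knobtop',ray(c,U([(384,236)]),z))
print('nozzle',ray(c,U([(205,295)]),83),'spool',ray(c,U([(232,225)]),40),'flux',ray(c,U([(493,545)]),0))
E
```

```text
[[ 554.4 -111.1]
 [ 436.4 -103.2]
 [ 444.8    7.1]
 [ 564.8    7.1]] [500.09924186 -50.01659538]
118.1944730590256 176.18930000627964
110.68202456658115 85.66497037207758
120.04858623772195 -0.03572083387031491
118.60981103663264 -95.0699064587462
[[ 625.2 -153.5]
 [ 372.4 -140.3]
 [ 380.4   53.2]
 [ 633.2   38.3]] [502.79391867 -50.58586822]
253.0945902312099 177.02153209570375
193.70659950399138 87.64474712061941
253.27995899466964 -3.382637642370185
191.91817838910563 -92.40290727114639
knobtop [[532.34561091 -16.70647824 178.        ]]
knobtop [[535.23165528 -12.41859132 183.        ]]
nozzle [[ 608.89456929 -120.95735856   83.        ]] spool [[ 536.67906905 -208.7282958    40.        ]] flux [[535.93034684 109.48259388   0.        ]]
```

Call:
servo_tool(moves=[-1, 0.01, 0.02, 0.04, 0, 0, -2, -1, 0.03, 0.06, 0.08, 0, 0, -5, -1, 0.05, 0.1, 0.1, 0, 0, -8, -1, 0.07, 0.145, 0.11, 0, 0, -12, -1, 0.09, 0.19, 0.11, 0, 0, -16, -1, 0.11, 0.235, 0.11, 0, 0, -20, -1, 0.13, 0.28, 0.11, 0, 0, -24, -1, 0.14, 0.32, 0.11, 0, 0, -28, -1, 0.15, 0.36, 0.11, 0, 0, -28.3, -1, 0.16, 0.4, 0.11, 0, 0, -28.3, -1, 0.165, 0.43, 0.11, 0, 0, -28.3, -1, 0.165, 0.445, 0.11, 0, 0, -28.3])

```text
time_s: 1.45
tcp_pos: [429.9, -118.1, 354.8]
ee_rot: [-180.0, -0.0, -3.0]
wrist_force: [-0.6, -0.3, -0.0]
opening: 0.6
```

```bash
python3 - <<'E'
from h import *
s=bot.read_state();print(s['time_s'],s['tcp_pos'],s['ee_rot'],s['opening'],s['wrist_force'],s['joints'])
c=cap('wrist','w1.png');print(-c['R'].T@c['t'],c['R'][2])
E
```

```text
1.45 [ 429.86323682 -118.14224396  354.82695067] [-1.79976899e+02 -3.01519684e-02 -3.04528239e+00] 0.6229802402964763 [-0.55055964 -0.26065528 -0.04747897] [ 26.27044009   1.87225806 -17.46170609 104.2784373    0.55754249
  73.90857088 -84.38206061]
[ 512.91493831 -121.83760375  494.7966813 ] [-0.29993225  0.01605379 -0.95382541]
```

View pics/w1.png

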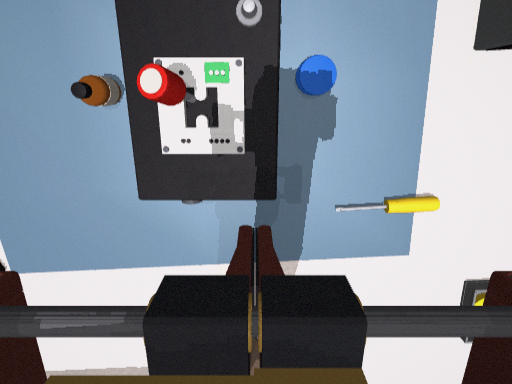

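The wrist view is clear. The plate corners are at about (154,58), (243,58), (245,154) and (162,154). The knob leans left and forward with its white top at (153,81), and the green plate is at (217,72). The lever is in first.

```bash
python3 - <<'E'
from h import *
c=bot.capture('wrist');p=c['pixels']
cv2.imwrite('pics/w1z.png',cv2.resize(p[0:210,100:300],None,fx=3.8,fy=2.85*1.0 if 0 else 3.8,interpolation=cv2.INTER_CUBIC)[:600])
X=ray(c,[(154,58),(243,58),(245,154),(162,154)],95)[:,:2]
print(X,X.mean(0),[np.degrees(np.arctan2(*(X[a]-X[b])[::-1])) for a,b in((0,3),(1,2),(0,1),(3,2))])
h=cv2.cvtColor(p,cv2.COLOR_BGR2HSV)
g=((h[...,0]>45)&(h[...,0]<85)&(h[...,1]>100)).astype(np.uint8)
v,u=np.nonzero(g);print('green',ray(c,[(u.mean(),v.mean())],95))
P=pts(c,np.ones((384,512),bool))
q=P[(P[:,2]>78)&(P[:,2]<100)&(abs(P[:,0]-500)<170)&(abs(P[:,1]+50)<150)]
r=cv2.minAreaRect(q[:,:2].astype(np.float32));print('housing',r)
q=P[(P[:,2]>165)&(P[:,2]<195)&(abs(P[:,0]-500)<80)&(abs(P[:,1]+50)<80)];print('knobtop',len(q),q.mean(0),q.min(0),q.max(0))
for z in (176,180):print(ray(c,[(153,81)],z))
E
```

```text
[[ 5.63184816e+02 -3.35575339e-01]
 [ 5.57537178e+02 -1.08612082e+02]
 [ 4.39600867e+02 -1.03790012e+02]
 [ 4.45357867e+02  6.91414900e+00]] [501.42018212 -51.45588   ] [np.float64(-3.520889083163109), np.float64(-2.3413523086442454), np.float64(87.01419202091297), np.float64(87.02310264895159)]
green [[517.29057475 -78.18763158  95.        ]]
housing ((501.1681213378906, -25.2122802734375), (254.1165008544922, 252.3765411376953), 86.97169494628906)
knobtop 1149 [530.53627787 -24.00325892 175.5898625 ] [512.67372532 -40.68633201 165.00148784] [549.20196085  -3.92122105 181.32775053]
[[532.15065872 -20.50147172 176.        ]]
[[531.90767951 -21.75626182 180.        ]]
```

View pics/w1z.png

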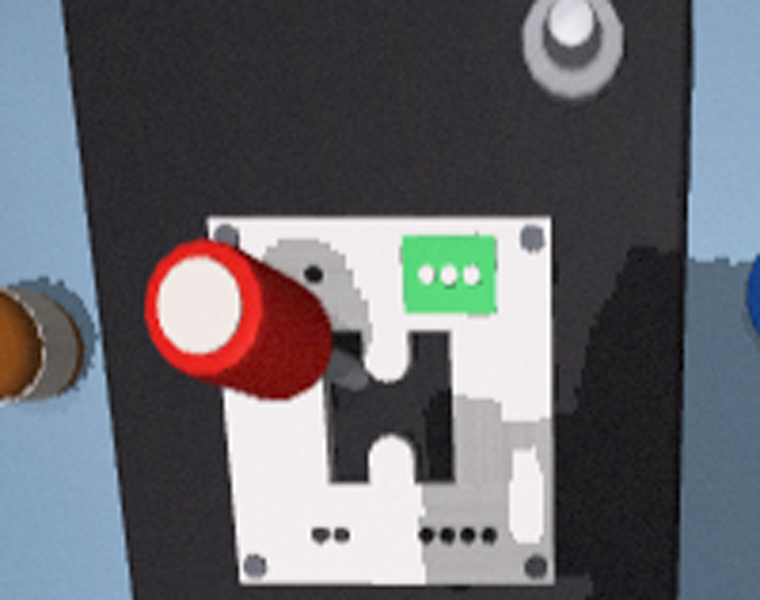

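Call:
servo_tool(moves=[-1, 0.03, 0.02, 0, 0, 0, 0, -1, 0.065, 0.043, 0, 0, 0, 0, -1, 0.1, 0.067, 0, 0, 0, 0, -1, 0.13, 0.087, -0.01, 0, 0, 0, -1, 0.143, 0.096, -0.04, 0, 0, 0, -1, 0.143, 0.096, -0.08, 0, 0, 0, -1, 0.143, 0.096, -0.12, 0, 0, 0, -1, 0.143, 0.096, -0.15, 0, 0, 0, -1, 0.143, 0.096, -0.175, 0, 0, 0, -1, 0.143, 0.096, -0.188, 0, 0, 0, -1, 0.143, 0.096, -0.188, 0, 0, 0, -1, 0.143, 0.096, -0.188, 0, 0, 0])

```text
time_s: 2.75
tcp_pos: [573.0, -25.9, 167.4]
ee_rot: [180.0, -0.1, -3.3]
wrist_force: [1.0, 0.9, -0.2]
opening: 0.9
```

```bash
python3 - <<'E'
from h import *
s=bot.read_state();print(s['time_s'],s['tcp_pos'],s['ee_rot'],s['opening'],s['wrist_force'])
c=cap('wrist','w2.png')
c=cap('scene','s2.png');p=c['pixels'];cv2.imwrite('pics/s2z.png',cv2.resize(p[130:250,180:330],None,fx=5,fy=5,interpolation=cv2.INTER_CUBIC))
E
```

```text
2.75 [573.00321827 -25.89107656 167.44145246] [ 1.79991788e+02 -5.13584252e-02 -3.30946671e+00] 0.8867511721183641 [ 0.98016907  0.86585795 -0.23118009]
```

View pics/w2.png

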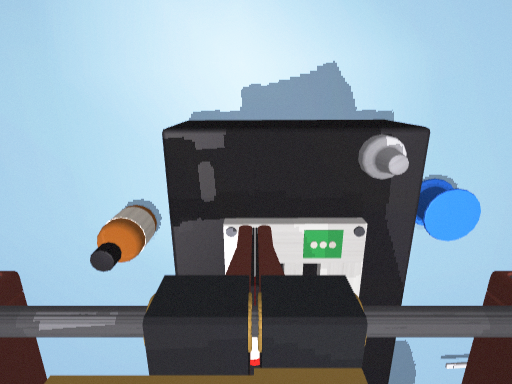

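View pics/s2z.png

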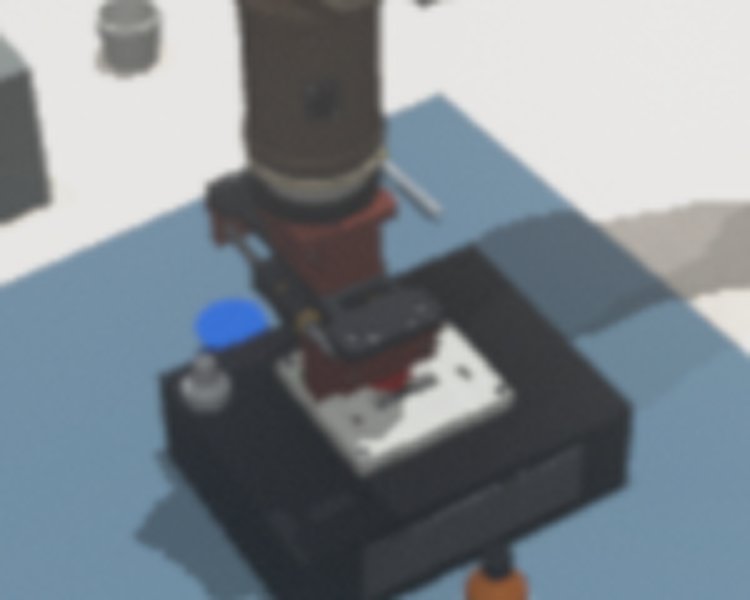

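Call:
servo_tool(moves=[-1, -0.005, 0.0003, 0, 0, 0, 0, -1, -0.01, 0.0005, 0, 0, 0, 0, -1, -0.013, 0.0007, 0, 0, 0, 0, -1, -0.016, 0.0008, 0, 0, 0, 0, -1, -0.019, 0.001, 0, 0, 0, 0, -1, -0.022, 0.0012, 0, 0, 0, 0, -1, -0.025, 0.0013, 0, 0, 0, 0, -1, -0.028, 0.0015, 0, 0, 0, 0])

```text
time_s: 3.65
tcp_pos: [544.3, -23.7, 166.7]
ee_rot: [-180.0, -0.0, -3.3]
wrist_force: [3.7, 0.2, 3.0]
opening: 0.8
```

Call:
servo_tool(moves=[-1, -0.003, 0.0002, 0, 0, 0, 0, -1, -0.006, 0.0003, 0, 0, 0, 0, -1, -0.009, 0.0005, 0, 0, 0, 0, -1, -0.012, 0.0006, 0, 0, 0, 0, -1, -0.015, 0.0008, 0, 0, 0, 0, -1, -0.015, 0.0008, 0, 0, 0, 0])

```text
time_s: 4.25
tcp_pos: [529.2, -23.1, 166.8]
ee_rot: [180.0, -0.0, -3.3]
wrist_force: [3.3, -0.2, 2.6]
opening: 0.5
```

```bash
python3 - <<'E'
from h import *
s=bot.read_state();print(s['time_s'],s['tcp_pos'],s['ee_rot'],s['opening'],s['wrist_force'])
c=cap('side','d3.png');p=c['pixels'];cv2.imwrite('pics/d3z.png',cv2.resize(p[130:240,190:340],None,fx=5,fy=5,interpolation=cv2.INTER_CUBIC))
E
```

```text
4.25 [529.19088883 -23.06266766 166.8096688 ] [ 1.79991607e+02 -1.61349633e-02 -3.27249338e+00] 0.47473455125569713 [ 3.26126018 -0.19724462  2.62996766]
```

View pics/d3z.png

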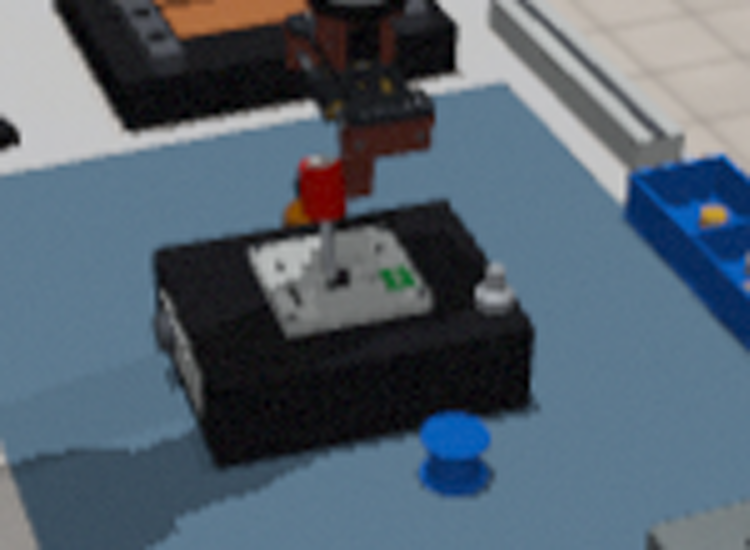

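The side view shows the lever nearly upright in x, with its top at zoom (321,160) and its base at about (335,272). I'll back the tool off forward and up, then check shift with the wrist camera.

Call:
servo_tool(moves=[-1, 0.012, -0.0005, 0, 0, 0, 0, -1, 0.022, -0.001, 0.01, 0, 0, 0, -1, 0.022, -0.001, 0.05, 0, 0, 0, -1, 0.01, 0.01, 0.09, 0, 0, 0, -1, -0.02, 0.03, 0.11, 0, 0, 0, -1, -0.05, 0.045, 0.11, 0, 0, 0, -1, -0.05, 0.045, 0.11, 0, 0, 0])

```text
time_s: 5.0
tcp_pos: [476.4, 23.9, 276.9]
ee_rot: [180.0, 0.1, -3.1]
wrist_force: [-0.3, -0.4, -0.1]
opening: 0.1
```

```bash
cat > k.py <<'E'
from h import *
import sys
tag=sys.argv[1]
s=bot.read_state();print(s['time_s'],s['tcp_pos'],s['ee_rot'][2],s['wrist_force'])
cz=dict(wrist=(slice(0,384),slice(0,512),1),scene=(slice(150,250),slice(180,330),5),side=(slice(130,240),slice(190,340),5))
for n in sys.argv[2:]:
    c=bot.capture(n);p=c['pixels'];a,b,f=cz[n]
    cv2.imwrite(f'pics/{tag}_{n}.png',cv2.resize(p[a,b],None,fx=f,fy=f,interpolation=cv2.INTER_CUBIC))
    h=cv2.cvtColor(p,cv2.COLOR_BGR2HSV)
    red=(((h[...,0]<6)|(h[...,0]>174))&(h[...,1]>190)&(h[...,2]>100))
    P=pts(c,red);P=P[(np.hypot(P[:,0]-501,P[:,1]+51)<75)&(P[:,2]>130)&(P[:,2]<190)]
    print(n,'red',len(P),P.mean(0) if len(P) else '')
E
python3 k.py a wrist side scene
```

```text
5.0 [476.38010113  23.87289673 276.89008959] -3.089218464320868 [-0.28267527 -0.37214681 -0.13590044]
wrist red 668 [504.0771803  -19.97918044 177.33525385]
side red 67 [493.05886875 -35.27614612 165.04382692]
scene red 0
```

View pics/a_wrist.png

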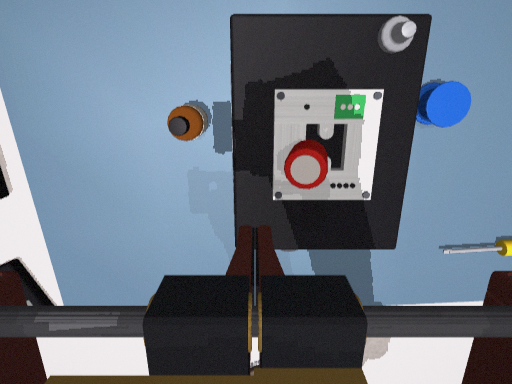

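View pics/a_side.png

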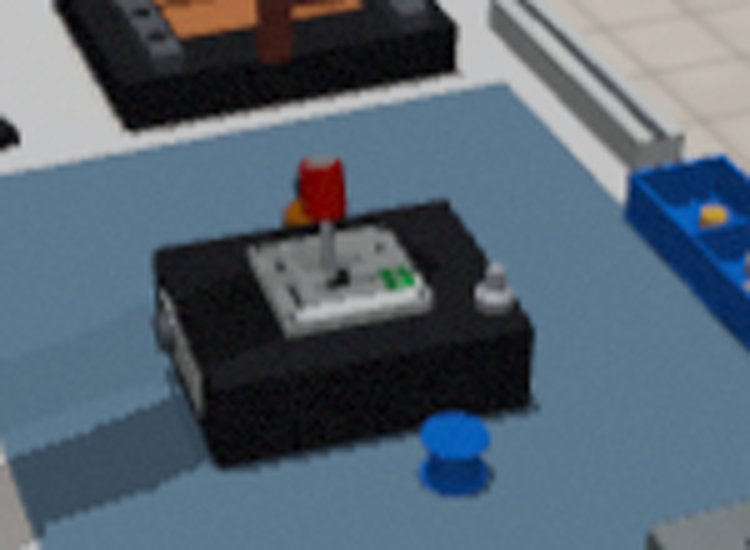

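```bash
python3 - <<'E'
from h import *
c=bot.capture('wrist')
e=np.array([[.9986,-.0523],[.0523,.9986]])
f=lambda X:(X[:,:2]-[501,-51])@e.T
print('top',f(ray(c,[(305.5,169)],178.6)))
X=ray(c,[(275,90),(383,90),(370,200),(273,197)],95);print(X,X.mean(0),f(X))
print('slots',f(ray(c,[(344,126),(344,169),(325,138)],95)))
p=c['pixels'][60:210,250:410];cv2.imwrite('pics/a_wz.png',cv2.resize(p,None,fx=4,fy=4,interpolation=cv2.INTER_CUBIC))
E
```

```text
top [[ 1.48678531 30.49242341]]
[[ 566.8416948    -3.87536395   95.        ]
 [ 560.55443896 -112.53212771   95.        ]
 [ 443.35486976 -106.19780451   95.        ]
 [ 453.25508019    2.61055583   95.        ]] [506.00152093 -54.99868508  95.        ] [[ 63.28489796  50.5021822 ]
 [ 62.68919303 -58.33128557]
 [-54.67758188 -58.13536789]
 [-50.481909    51.03844175]]
slots [[ 27.27006632 -22.01355828]
 [-18.73949377 -25.87558831]
 [ 14.93817602  -2.99773308]]
```

View pics/a_wz.png

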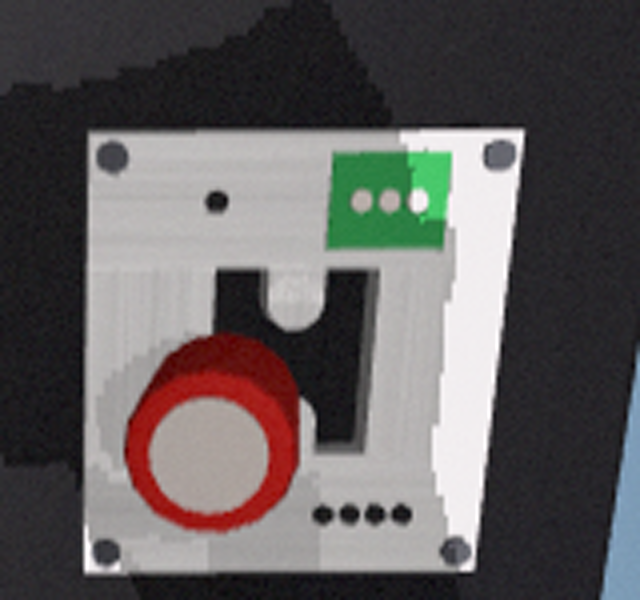

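```bash
python3 - <<'E'
from h import *
c=bot.capture('wrist')
e=np.array([[.9986,-.0523],[.0523,.9986]])
f=lambda X:((X[:,:2]-[501,-51])@e.T).round(1)
U=lambda L:(np.float64(L)+.5)/4-.5+[250,60]
print('top',f(ray(c,U([(213,452),(209,455)]),178.6)))
X=ray(c,U([(88,130),(525,128),(473,575),(85,573)]),95);print(X.mean(0),f(X),f(X).mean(0))
print('slots',f(ray(c,U([(215,270),(378,270),(362,452),(293,330)]),95)))
E
```

```text
top [[-1.3 32.4]
 [-1.9 33.2]]
[502.70242639 -52.44103995  95.        ] [[ 61.5  53.8]
 [ 61.3 -56.4]
 [-58.5 -56.1]
 [-57.2  53.3]] [ 1.775 -1.35 ]
slots [[ 26.6  20.3]
 [ 26.3 -22.3]
 [-22.6 -22. ]
 [ 10.8  -1.1]]
```

Call:
servo_tool(moves=[-1, 0.015, 0.004, 0, 0, 0, 0, -1, 0.0245, 0.004, -0.02, 0, 0, 0, -1, 0.0245, 0.004, -0.05, 0, 0, 0, -1, 0.0245, 0.004, -0.08, 0, 0, 0, -1, 0.0245, 0.004, -0.1, 0, 0, 0, -1, 0.0245, 0.004, -0.11, 0, 0, 0, -1, 0.0245, 0.004, -0.11, 0, 0, 0])

```text
time_s: 5.95
tcp_pos: [503.4, 25.6, 165.1]
ee_rot: [180.0, 0.2, -3.3]
wrist_force: [-0.3, 0.4, 0.1]
opening: 0.4
```

```bash
python3 k.py b side scene
```

```text
5.95 [503.43900972  25.57125225 165.0691503 ] -3.3025829534158233 [-0.27816437  0.40532716  0.07775247]
side red 67 [493.12128453 -34.76840302 165.42439174]
scene red 0
```

View pics/b_side.png

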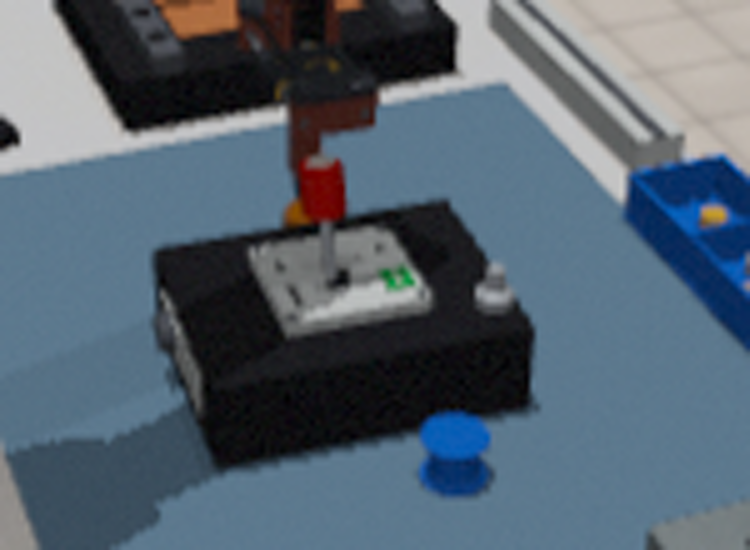

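View pics/b_scene.png

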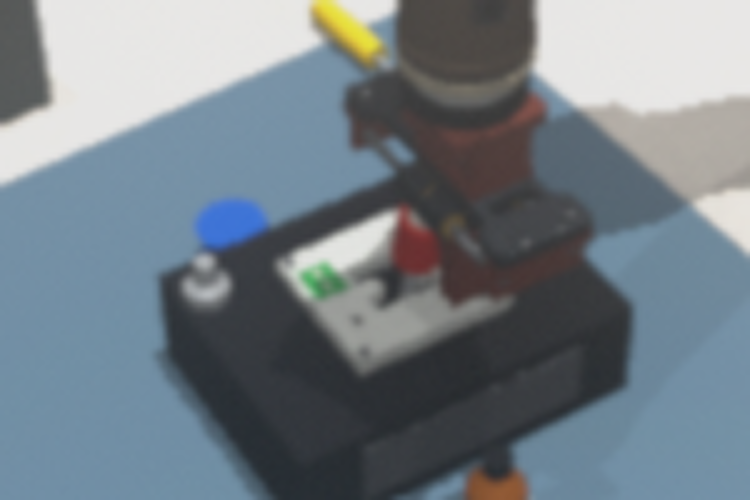

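```bash
python3 - <<'E'
from h import *
e=np.array([[.9986,-.0523],[.0523,.9986]])
for n in('side','scene'):
    c=bot.capture(n);P=pts(c,np.ones((384,512),bool));q=np.c_[(P[:,:2]-[501,-51])@e.T,P[:,2]]
    q=q[(abs(q[:,0])<60)&(q[:,1]>-60)&(q[:,1]<160)&(q[:,2]>120)]
    print(n)
    for y in range(0,150,12):
        s=q[(q[:,1]>=y)&(q[:,1]<y+12)]
        if len(s):
            print(y,[(int(z),int((abs(s[:,2]-z-5)<=5).sum())) for z in range(120,250,10)])
E
```

```text
side
0 [(120, 0), (130, 0), (140, 8), (150, 10), (160, 4), (170, 4), (180, 0), (190, 0), (200, 0), (210, 0), (220, 2), (230, 4), (240, 1)]
12 [(120, 6), (130, 3), (140, 8), (150, 11), (160, 13), (170, 19), (180, 9), (190, 0), (200, 0), (210, 0), (220, 0), (230, 0), (240, 0)]
24 [(120, 0), (130, 0), (140, 2), (150, 2), (160, 1), (170, 6), (180, 8), (190, 0), (200, 0), (210, 0), (220, 0), (230, 0), (240, 2)]
36 [(120, 0), (130, 0), (140, 0), (150, 0), (160, 0), (170, 2), (180, 1), (190, 0), (200, 0), (210, 0), (220, 0), (230, 0), (240, 3)]
48 [(120, 0), (130, 0), (140, 0), (150, 0), (160, 0), (170, 0), (180, 0), (190, 0), (200, 0), (210, 0), (220, 0), (230, 5), (240, 9)]
60 [(120, 0), (130, 0), (140, 0), (150, 1), (160, 7), (170, 10), (180, 7), (190, 0), (200, 0), (210, 0), (220, 0), (230, 2), (240, 4)]
72 [(120, 0), (130, 0), (140, 1), (150, 2), (160, 2), (170, 2), (180, 1), (190, 0), (200, 0), (210, 0), (220, 0), (230, 2), (240, 4)]
84 [(120, 0), (130, 0), (140, 0), (150, 0), (160, 1), (170, 0), (180, 0), (190, 1), (200, 1), (210, 0), (220, 0), (230, 0), (240, 5)]
96 [(120, 0), (130,
[... 1719 characters left out ...]
), (230, 2), (240, 10)]
96 [(120, 0), (130, 0), (140, 0), (150, 0), (160, 0), (170, 0), (180, 0), (190, 0), (200, 0), (210, 0), (220, 5), (230, 16), (240, 20)]
108 [(120, 0), (130, 0), (140, 0), (150, 0), (160, 0), (170, 0), (180, 0), (190, 0), (200, 0), (210, 0), (220, 0), (230, 1), (240, 10)]
120 [(120, 0), (130, 0), (140, 0), (150, 0), (160, 0), (170, 0), (180, 0), (190, 0), (200, 0), (210, 0), (220, 0), (230, 0), (240, 9)]
132 [(120, 0), (130, 0), (140, 0), (150, 0), (160, 0), (170, 0), (180, 0), (190, 0), (200, 0), (210, 0), (220, 0), (230, 0), (240, 6)]
144 [(120, 0), (130, 0), (140, 0), (150, 0), (160, 0), (170, 0), (180, 0), (190, 0), (200, 0), (210, 0), (220, 1), (230, 2), (240, 2)]
```

Call:
servo_tool(moves=[-1, -0.0003, -0.005, 0, 0, 0, 0, -1, -0.0005, -0.009, 0, 0, 0, 0, -1, -0.0006, -0.012, 0, 0, 0, 0, -1, -0.0008, -0.015, 0, 0, 0, 0, -1, -0.0009, -0.018, 0, 0, 0, 0, -1, -0.0011, -0.021, 0, 0, 0, 0, -1, -0.0013, -0.024, 0, 0, 0, 0, -1, -0.0014, -0.027, 0, 0, 0, 0, -1, -0.0016, -0.03, 0, 0, 0, 0, -1, -0.0017, -0.033, 0, 0, 0, 0, -1, -0.0019, -0.036, 0, 0, 0, 0])

```text
time_s: 7.25
tcp_pos: [502.1, -10.4, 166.7]
ee_rot: [180.0, -0.0, -3.3]
wrist_force: [0.6, 4.1, 4.0]
opening: 0.4
```

Call:
servo_tool(moves=[-1, -0.0002, -0.003, 0, 0, 0, 0, -1, -0.0003, -0.006, 0, 0, 0, 0, -1, -0.0005, -0.009, 0, 0, 0, 0, -1, -0.0006, -0.012, 0, 0, 0, 0, -1, -0.0008, -0.015, 0, 0, 0, 0, -1, -0.0009, -0.018, 0, 0, 0, 0, -1, -0.0011, -0.021, 0, 0, 0, 0, -1, -0.0013, -0.024, 0, 0, 0, 0, -1, -0.0014, -0.027, 0, 0, 0, 0, -1, -0.0016, -0.03, 0, 0, 0, 0])

```text
time_s: 8.25
tcp_pos: [500.3, -40.1, 166.7]
ee_rot: [-180.0, 0.0, -3.3]
wrist_force: [0.0, 2.6, 2.8]
opening: 0.4
```

```bash
python3 k.py c side scene
```

```text
8.25 [500.34934286 -40.09548654 166.66638719] -3.2700801613085972 [0.0158167  2.58085834 2.7805213 ]
side red 36 [488.29674167 -80.3130597  169.28398999]
scene red 0
```

View pics/c_side.png

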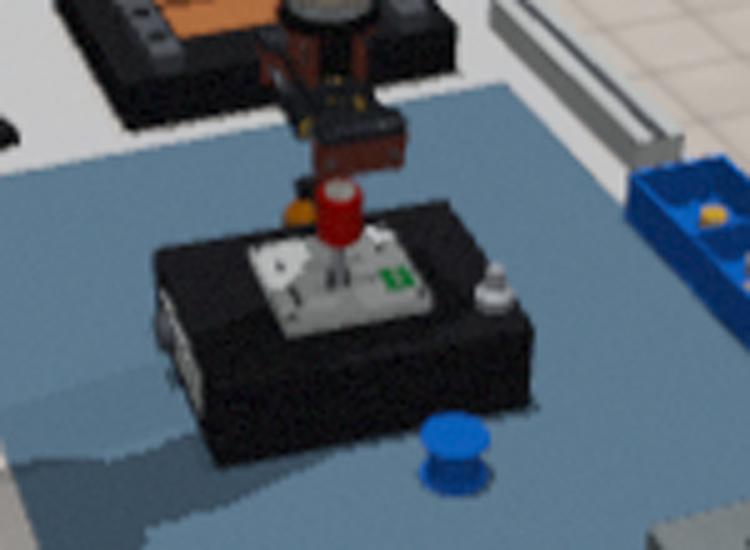

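View pics/c_scene.png

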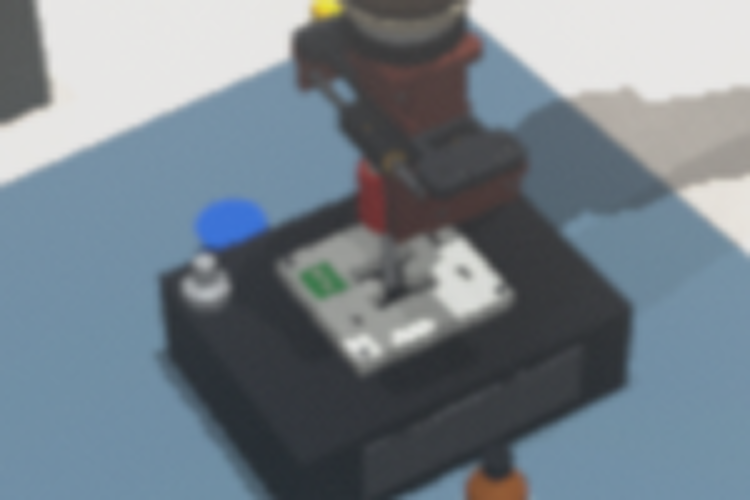

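```bash
python3 - <<'E'
from h import *
c=bot.capture('side')
e=np.array([[.9986,-.0523],[.0523,.9986]])
f=lambda X:((X[:,:2]-[501,-51])@e.T).round(1)
U=lambda L:(np.float64(L)+.5)/5-.5+[190,130]
print(f(ray(c,U([(342,188)]),181.5)))
print(f(ray(c,U([(319,159)]),178.6)),'in earlier left pose')
E
```

```text
[[-0.6 -8.7]]
[[-3.1 43.1]] in earlier left pose
```

Call:
servo_tool(moves=[-1, -0.0001, -0.002, 0, 0, 0, 0, -1, -0.0002, -0.004, 0, 0, 0, 0, -1, -0.0003, -0.006, 0, 0, 0, 0, -1, -0.0004, -0.008, 0, 0, 0, 0])

```text
time_s: 8.8
tcp_pos: [499.9, -48.2, 166.6]
ee_rot: [180.0, 0.0, -3.3]
wrist_force: [0.6, 3.2, 3.7]
opening: 0.3
```

```bash
python3 k.py d side
```

```text
8.8 [499.93102392 -48.19066222 166.58913638] -3.2691440321711065 [0.58521106 3.24324828 3.67701469]
side red 14 [488.16962013 -88.5046637  178.67728865]
```

View pics/d_side.png

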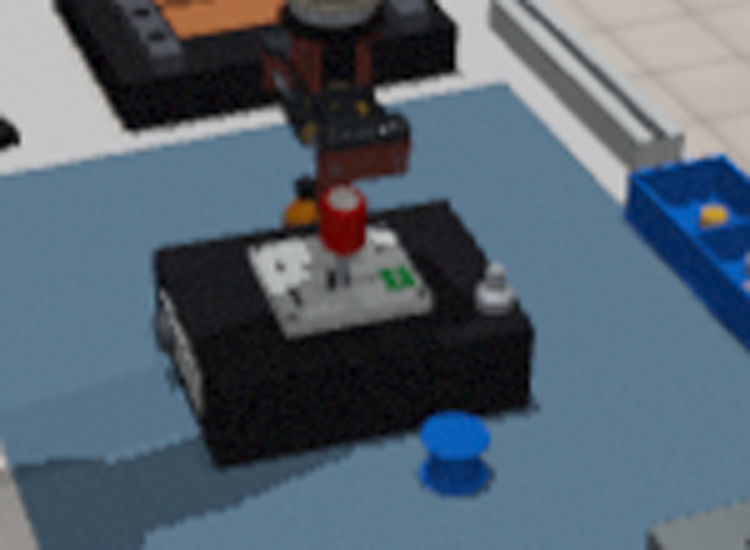

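Call:
servo_tool(moves=[-1, 0.0004, 0.008, 0, 0, 0, 0, -1, 0.0008, 0.018, 0.005, 0, 0, 0, -1, 0, 0.025, 0.045, 0, 0, 0, -1, -0.01, 0.025, 0.085, 0, 0, 0, -1, -0.025, 0.025, 0.11, 0, 0, 0, -1, -0.025, 0.025, 0.11, 0, 0, 0, -1, -0.025, 0.025, 0.11, 0, 0, 0])

```text
time_s: 9.55
tcp_pos: [475.0, -22.9, 276.9]
ee_rot: [180.0, -0.1, -3.3]
wrist_force: [0.1, 0.3, -0.3]
opening: 0.6
```

```bash
python3 k.py e wrist; python3 -c "
import cv2;p=cv2.imread('pics/e_wrist.png');cv2.imwrite('pics/e_wz.png',cv2.resize(p[50:210,150:350],None,fx=3.7,fy=3.7,interpolation=cv2.INTER_CUBIC))"
```

```text
9.55 [474.96745239 -22.88148743 276.89432359] -3.2686645828738423 [ 0.11991492  0.32908617 -0.34602268]
wrist red 595 [500.03067598 -76.78145231 179.93141617]
```

View pics/e_wz.png

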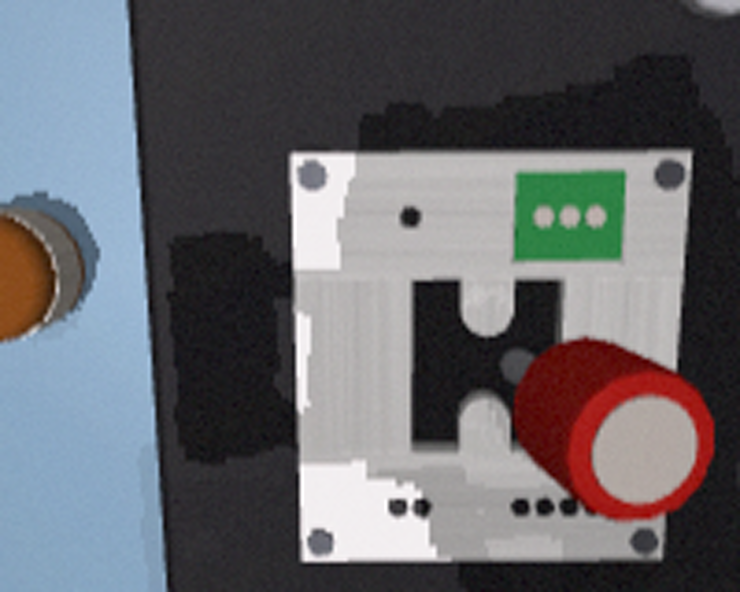

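```bash
python3 - <<'E'
from h import *
c=bot.capture('wrist')
e=np.array([[.9986,-.0523],[.0523,.9986]])
f=lambda X:((X[:,:2]-[501,-51])@e.T).round(1)
U=lambda L:(np.float64(L)+.5)/3.7-.5+[150,50]
print('top',f(ray(c,U([(643,449)]),179.5)))
X=ray(c,U([(290,152),(692,150),(663,562),(302,560)]),95);print(f(X),f(X).mean(0))
print('H',f(ray(c,U([(412,281),(563,281),(412,440),(518,365),(487,335)]),95)))
E
```

```text
top [[ -2.4 -28.2]]
[[ 60.4  53.5]
 [ 60.4 -56. ]
 [-58.5 -56.3]
 [-57.3  53.5]] [ 1.25  -1.325]
H [[ 25.8  20.2]
 [ 25.6 -22.3]
 [-20.1  20.1]
 [  1.9 -10.4]
 [ 10.5  -1.2]]
```

Measured lane is about 0.17 rad, so it needs about 7 mm more to the right. I'll go back and push that far.

Call:
servo_tool(moves=[-1, 0.015, 0, -0.025, 0, 0, 0, -1, 0.026, -0.004, -0.065, 0, 0, 0, -1, 0.0258, -0.007, -0.1, 0, 0, 0, -1, 0.0258, -0.007, -0.11, 0, 0, 0, -1, 0.0256, -0.012, -0.11, 0, 0, 0, -1, 0.0254, -0.017, -0.11, 0, 0, 0, -1, 0.0252, -0.022, -0.11, 0, 0, 0, -1, 0.025, -0.025, -0.11, 0, 0, 0, -1, 0.0249, -0.0275, -0.11, 0, 0, 0, -1, 0.0247, -0.03, -0.11, 0, 0, 0, -1, 0.0246, -0.032, -0.11, 0, 0, 0, -1, 0.0246, -0.032, -0.11, 0, 0, 0])

```text
time_s: 10.85
tcp_pos: [500.1, -55.1, 167.1]
ee_rot: [-180.0, -0.1, -3.3]
wrist_force: [0.9, 2.9, 3.0]
opening: 0.2
```

Call:
servo_tool(moves=[-1, 0.0004, 0.008, 0, 0, 0, 0, -1, 0.0008, 0.018, 0.005, 0, 0, 0, -1, 0, 0.03, 0.045, 0, 0, 0, -1, -0.01, 0.032, 0.085, 0, 0, 0, -1, -0.025, 0.032, 0.11, 0, 0, 0, -1, -0.025, 0.032, 0.11, 0, 0, 0, -1, -0.025, 0.032, 0.11, 0, 0, 0])

```text
time_s: 11.55
tcp_pos: [474.4, -22.8, 276.7]
ee_rot: [180.0, -0.0, -3.3]
wrist_force: [0.2, -0.5, -0.2]
opening: 0.5
```

```bash
python3 k.py f wrist; python3 -c "
import cv2;p=cv2.imread('pics/f_wrist.png');cv2.imwrite('pics/f_wz.png',cv2.resize(p[50:210,150:350],None,fx=3.7,fy=3.7,interpolation=cv2.INTER_CUBIC))"
```

```text
11.55 [474.43203563 -22.81391407 276.74992497] -3.2622602122681132 [ 0.2401643  -0.51810031 -0.17161278]
wrist red 593 [499.40277872 -83.99643502 178.58494968]
```

View pics/f_wz.png

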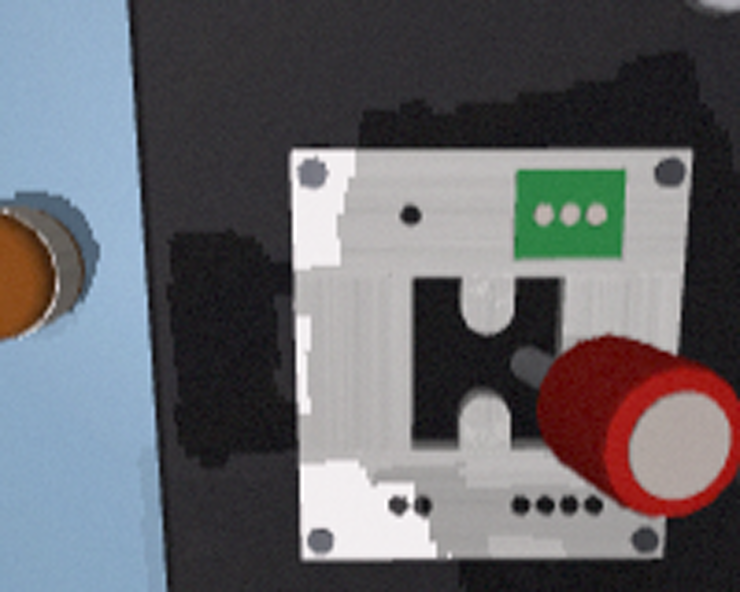

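```bash
python3 - <<'E'
from h import *
c=bot.capture('wrist')
e=np.array([[.9986,-.0523],[.0523,.9986]])
f=lambda X:((X[:,:2]-[502.2,-52.3])@e.T).round(1)
U=lambda L:(np.float64(L)+.5)/3.7-.5+[150,50]
t=f(ray(c,U([(679,444)]),178.6))[0];print('top',t,-t[1]/158.5,t[0]/158.5)
E
```

```text
top [ -3.3 -34.9] 0.22018927444794953 -0.02082018927444795
```

Lane is 0.220 and shift is -0.02, so the lever is centred in the right lane. Next I'll go behind the knob and push forward.

Call:
servo_tool(moves=[-1, -0.012, -0.025, 0, 0, 0, 0, -1, -0.0218, -0.05, -0.005, 0, 0, 0, -1, -0.0218, -0.0548, -0.03, 0, 0, 0, -1, -0.0218, -0.0548, -0.065, 0, 0, 0, -1, -0.0218, -0.0548, -0.095, 0, 0, 0, -1, -0.0218, -0.0548, -0.11, 0, 0, 0, -1, -0.0218, -0.0548, -0.11, 0, 0, 0])

```text
time_s: 12.35
tcp_pos: [450.7, -77.5, 163.3]
ee_rot: [-179.9, 0.4, -3.3]
wrist_force: [0.5, 0.7, -0.1]
opening: 0.3
```

Call:
servo_tool(moves=[-1, 0.004, -0.0002, 0, 0, 0, 0, -1, 0.008, -0.0004, 0, 0, 0, 0, -1, 0.012, -0.0006, 0, 0, 0, 0, -1, 0.015, -0.0008, 0, 0, 0, 0, -1, 0.018, -0.0009, 0, 0, 0, 0, -1, 0.021, -0.0011, 0, 0, 0, 0, -1, 0.024, -0.0012, 0, 0, 0, 0, -1, 0.027, -0.0014, 0, 0, 0, 0, -1, 0.03, -0.0016, 0, 0, 0, 0, -1, 0.033, -0.0017, 0, 0, 0, 0])

```text
time_s: 13.35
tcp_pos: [486.0, -79.6, 166.7]
ee_rot: [180.0, 0.0, -3.3]
wrist_force: [-4.4, -0.2, 3.7]
opening: 0.2
```

```bash
python3 k.py g side wrist
```

```text
13.35 [485.99120099 -79.61745887 166.69279153] -3.2812563087747026 [-4.41374344 -0.21182974  3.66035412]
side red 26 [504.42710099 -96.85362385 168.50701785]
wrist red 2836 [521.94920898 -81.92036736 172.27937049]
```

View pics/g_side.png

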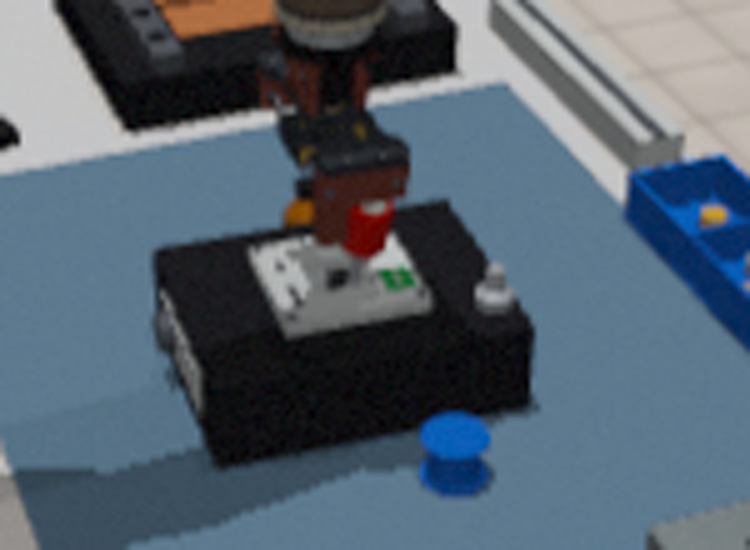

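View pics/g_wrist.png

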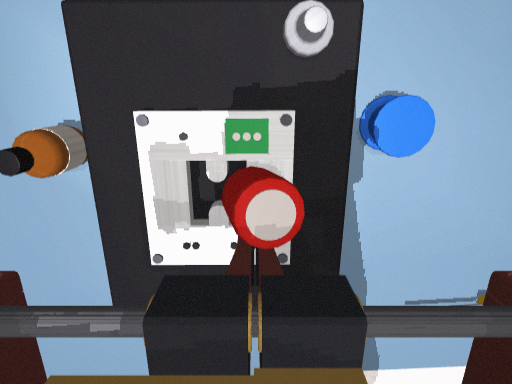

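The lever is moving forward in the right lane, and the wrist view shows the knob at (265,208) ahead of the fingers. Force is about 4 N.

Call:
servo_tool(moves=[-1, 0.003, -0.0002, 0, 0, 0, 0, -1, 0.006, -0.0003, 0, 0, 0, 0, -1, 0.009, -0.0005, 0, 0, 0, 0, -1, 0.012, -0.0006, 0, 0, 0, 0, -1, 0.015, -0.0008, 0, 0, 0, 0, -1, 0.017, -0.0009, 0, 0, 0, 0])

```text
time_s: 14.05
tcp_pos: [502.8, -80.3, 166.4]
ee_rot: [-180.0, 0.0, -3.3]
wrist_force: [-3.6, -0.4, 0.0]
opening: 0.8
```

Call:
servo_tool(moves=[-1, 0.001, -0.0001, 0, 0, 0, 0, -1, 0.002, -0.0001, 0, 0, 0, 0])

```text
time_s: 14.25
tcp_pos: [504.6, -80.4, 166.4]
ee_rot: [-180.0, 0.0, -3.3]
wrist_force: [-3.5, 0.2, -1.0]
opening: 0.4
```

Call:
servo_tool(moves=[-1, 0.001, -0.0001, 0, 0, 0, 0, -1, 0.002, -0.0001, 0, 0, 0, 0])

```text
time_s: 14.45
tcp_pos: [506.6, -80.5, 166.4]
ee_rot: [-180.0, 0.0, -3.3]
wrist_force: [-3.6, 0.2, -1.4]
opening: 0.6
```

```bash
python3 k.py h wrist; python3 -c "
import cv2;p=cv2.imread('pics/h_wrist.png');cv2.imwrite('pics/h_wz.png',cv2.resize(p[50:300,150:350],None,fx=2.4,fy=2.4,interpolation=cv2.INTER_CUBIC))"
```

```text
14.45 [506.5889848  -80.51952743 166.43846672] -3.267129902929955 [-3.63924173  0.15620151 -1.39867285]
wrist red 2340 [542.86597304 -82.74848249 170.36290802]
```

View pics/h_wz.png

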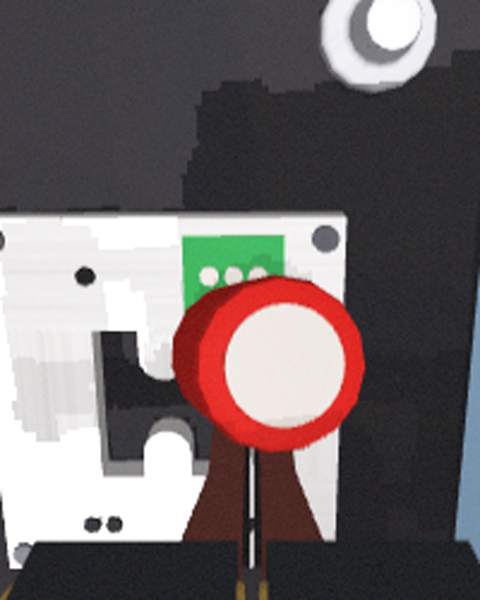

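Call:
servo_tool(moves=[-1, 0.001, -0.0001, 0, 0, 0, 0, -1, 0.002, -0.0001, 0, 0, 0, 0])

```text
time_s: 14.7
tcp_pos: [508.8, -80.7, 166.6]
ee_rot: [-180.0, 0.0, -3.3]
wrist_force: [-3.0, 0.3, -1.3]
opening: 0.4
```

Call:
servo_tool(moves=[-1, 0.001, -0.0001, 0, 0, 0, 0])

```text
time_s: 14.8
tcp_pos: [509.9, -80.8, 166.7]
ee_rot: [-180.0, -0.0, -3.3]
wrist_force: [-3.2, 0.4, -0.6]
opening: 0.6
```

Call:
servo_tool(moves=[-1, 0.001, -0.0001, 0, 0, 0, 0])

```text
time_s: 14.9
tcp_pos: [510.7, -80.9, 166.6]
ee_rot: [-180.0, 0.0, -3.3]
wrist_force: [-4.9, 0.7, -1.4]
opening: 0.2
```

Call:
servo_tool(moves=[-1, 0.001, -0.0001, 0, 0, 0, 0])

```text
time_s: 15.0
tcp_pos: [511.4, -80.9, 166.5]
ee_rot: [-180.0, 0.1, -3.3]
wrist_force: [-4.8, 1.2, -0.4]
opening: 0.3
```

```bash
python3 k.py i wrist side;  python3 - <<'E'
from h import *
c=bot.capture('wrist');h=cv2.cvtColor(c['pixels'],cv2.COLOR_BGR2HSV)
p=c['pixels'];cv2.imwrite('pics/i_wz.png',cv2.resize(p[50:300,150:350],None,fx=2.4,fy=2.4,interpolation=cv2.INTER_CUBIC))
E
```

```text
15.0 [511.43404811 -80.93072963 166.49638937] -3.2708784552146737 [-4.8255384   1.24570666 -0.37159234]
wrist red 2268 [546.89361821 -82.85973911 169.50427924]
side red 42 [529.36237328 -96.09215317 161.33939568]
```

View pics/i_wz.png

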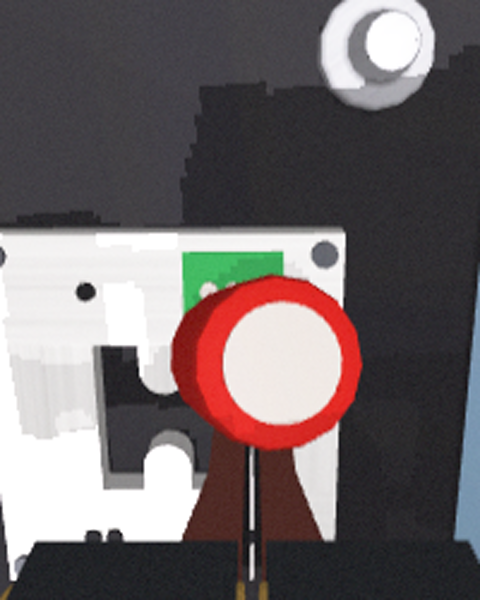

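View pics/i_side.png

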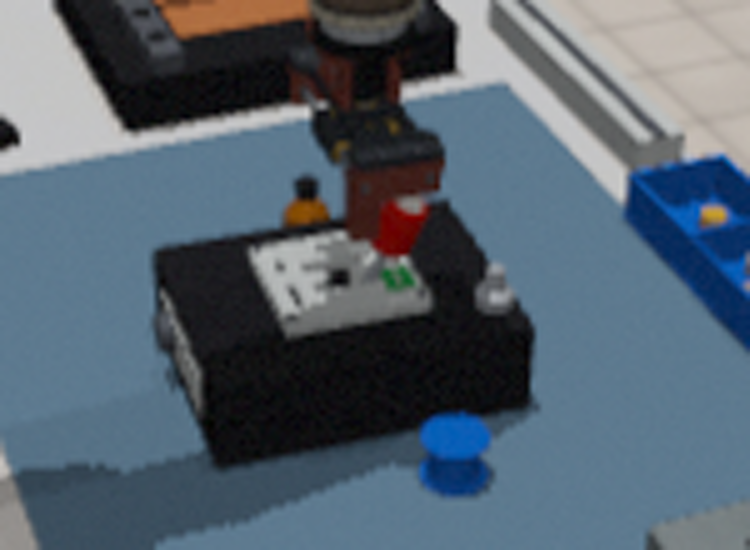

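```bash
python3 - <<'E'
from h import *
c=bot.capture('wrist')
e=np.array([[.9986,-.0523],[.0523,.9986]])
f=lambda X:((X[:,:2]-[502.2,-52.3])@e.T).round(1)
U=lambda L:(np.float64(L)+.5)/2.4-.5+[150,50]
print('top',f(ray(c,U([(282,362)]),24+158.5*np.cos(.22)*np.cos(.27))))
X=ray(c,U([(345,230),(183,254),(284,254)]),95);print('plate corner FR',f(X))
print(bot.read_state()['wrist_force'])
E
```

```text
top [[ 47.2 -33.5]]
plate corner FR [[ 60.4 -54.9]
 [ 53.6  -7.4]
 [ 53.4 -37.2]]
[-5.58157594  1.92318309 -1.48546721]
```

Call:
servo_tool(moves=[-1, 0.001, -0.0001, 0, 0, 0, 0])

```text
time_s: 15.3
tcp_pos: [512.0, -81.0, 166.4]
ee_rot: [-180.0, 0.1, -3.3]
wrist_force: [-6.6, 1.1, -1.1]
opening: 0.9
```

Call:
servo_tool(moves=[-1, 0.001, -0.0001, 0, 0, 0, 0])

```text
time_s: 15.4
tcp_pos: [512.7, -81.0, 166.2]
ee_rot: [-180.0, 0.1, -3.3]
wrist_force: [-7.5, 2.2, -0.7]
opening: 0.7
```

Call:
servo_tool(moves=[-1, 0.0015, -0.0001, 0, 0, 0, 0, -1, 0.0015, -0.0001, 0, 0, 0, 0])

```text
time_s: 15.6
tcp_pos: [513.7, -81.1, 166.0]
ee_rot: [-180.0, 0.2, -3.3]
wrist_force: [-8.1, 1.4, -1.0]
opening: 0.1
```

Call:
servo_tool(moves=[-1, 0.0015, -0.0001, 0, 0, 0, 0, -1, 0.0015, -0.0001, 0, 0, 0, 0])

```text
time_s: 15.8
tcp_pos: [514.6, -81.2, 165.8]
ee_rot: [-180.0, 0.3, -3.3]
wrist_force: [-10.1, 2.3, -0.5]
opening: 0.7
```

```bash
 python3 - <<'E'
from h import *
c=bot.capture('wrist')
p=c['pixels'];cv2.imwrite('pics/j_wz.png',cv2.resize(p[50:200,150:350],None,fx=4,fy=4,interpolation=cv2.INTER_CUBIC))
s=bot.read_state();print(s['tcp_pos'],s['wrist_force'])
E
```

```text
[514.59924067 -81.16640503 165.81688968] [-9.37185766  2.40519829  0.17757728]
```

View pics/j_wz.png

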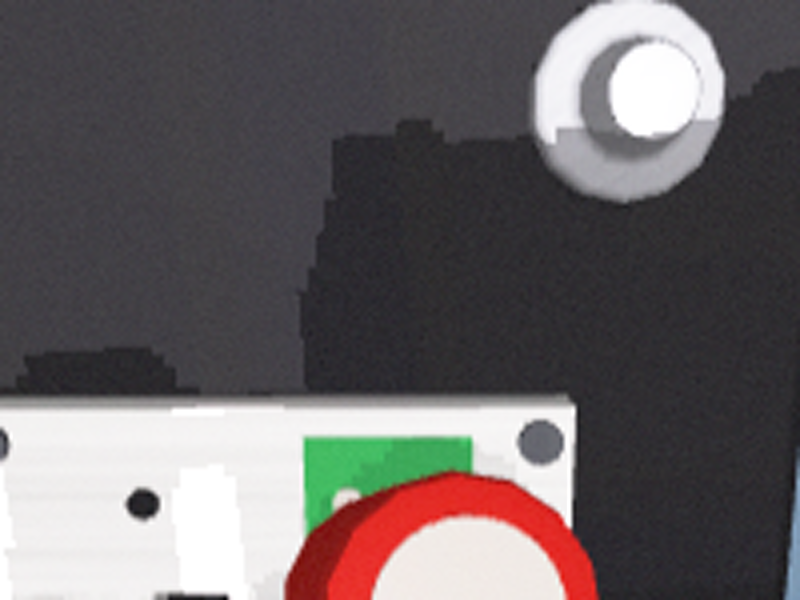

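Call:
servo_tool(moves=[-1, -0.012, 0.0006, 0, 0, 0, 0, -1, -0.03, 0.0016, 0.005, 0, 0, 0, -1, -0.04, 0.005, 0.045, 0, 0, 0, -1, -0.042, 0.02, 0.085, 0, 0, 0, -1, -0.042, 0.04, 0.11, 0, 0, 0, -1, -0.042, 0.058, 0.11, 0, 0, 0, -1, -0.042, 0.058, 0.11, 0, 0, 0])

```text
time_s: 16.55
tcp_pos: [476.3, -21.2, 278.6]
ee_rot: [-180.0, -0.3, -3.1]
wrist_force: [-0.2, -0.5, -0.3]
opening: 0.7
```

```bash
python3 k.py k wrist side scene; python3 -c "
import cv2;p=cv2.imread('pics/k_wrist.png');cv2.imwrite('pics/k_wz.png',cv2.resize(p[50:210,150:350],None,fx=3.7,fy=3.7,interpolation=cv2.INTER_CUBIC))"
```

```text
16.55 [476.25854214 -21.22110268 278.58834564] -3.0847601118876558 [-0.19693139 -0.53671381 -0.29140752]
wrist red 640 [545.38064015 -84.93389969 172.41158463]
side red 51 [528.74625209 -94.58968423 160.60756879]
scene red 0
```

View pics/k_wz.png

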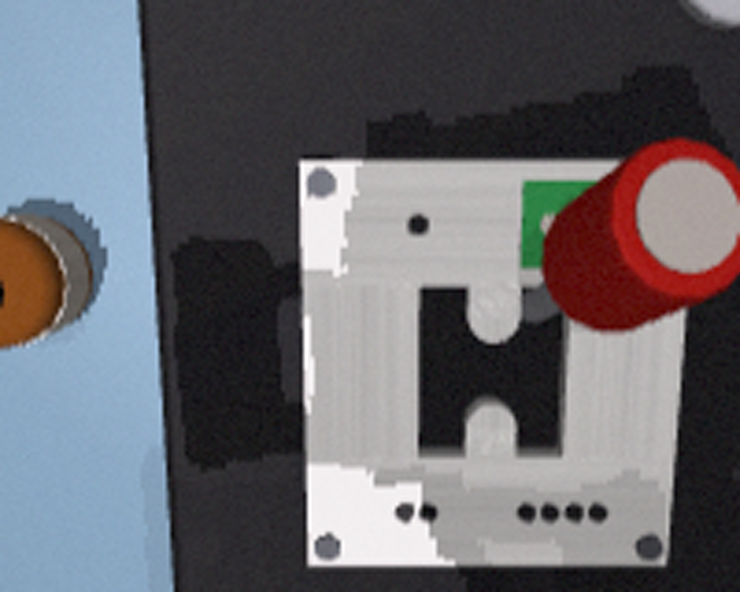

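View pics/k_side.png

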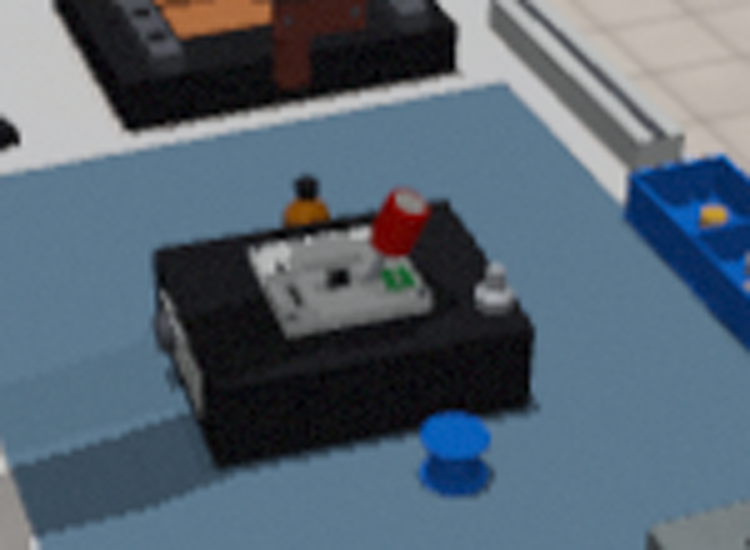

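View pics/k_scene.png

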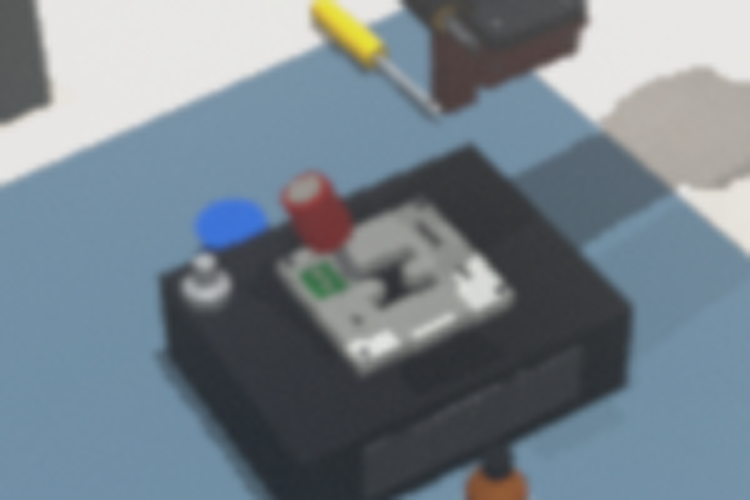

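```bash
python3 - <<'E'
from h import *
c=bot.capture('wrist')
e=np.array([[.9986,-.0523],[.0523,.9986]])
U=lambda L:(np.float64(L)+.5)/3.7-.5+[150,50]
X=ray(c,U([(300,159),(667,566),(308,566)]),95)
o=(X[0]+X[1])[:2]/2;f=lambda X:((X[:,:2]-o)@e.T).round(1);print(o,f(X))
z=24+158.5*np.cos(.22)*np.cos(.28)
p=c['pixels'];h=cv2.cvtColor(p,cv2.COLOR_BGR2HSV)
w=((h[...,1]<60)&(h[...,2]>110)).astype(np.uint8)
n,l,st,ce=cv2.connectedComponentsWithStats(w);k=l[108,336];print(st[k],ce[k])
for uv in(ce[k],U([(690,216)])[0]):
  t=f(ray(c,[uv],z))[0];sh=np.arcsin(t[0]/158.5);print(t,sh,-np.arcsin(t[1]/158.5/np.cos(sh)))
print(bot.read_state()['tcp_pos'])
E
```

```text
[500.6088967  -55.89059563] [[ 59.3  54.3]
 [-59.3 -54.3]
 [-58.7  55.3]]
[318  91  28  30 673] [331.72659733 105.61515602]
[ 48.5 -29.7] 0.3109820105885332 0.1981160533637068
[ 46.6 -33.2] 0.2984157129024663 0.22094255374456004
[474.86301158 -24.57059765 276.29309006]
```

```bash
python3 - <<'E'
from h import *
c=bot.capture('wrist');p=c['pixels'];cv2.imwrite('pics/l_wz.png',cv2.resize(p[50:210,150:350],None,fx=4,fy=3.75 if 0 else 4,interpolation=cv2.INTER_CUBIC)[:600])
h=cv2.cvtColor(p,cv2.COLOR_BGR2HSV)
w=((h[...,1]<60)&(h[...,2]>110)).astype(np.uint8)
n,l,st,ce=cv2.connectedComponentsWithStats(w);k=l[108,336];print(st[k],ce[k])
e=np.array([[.9986,-.0523],[.0523,.9986]]);o=np.array([502.2,-52.3])
z=24+158.5*np.cos(.22)*np.cos(.29)
t=(ray(c,[ce[k]],z)[0,:2]-o)@e.T;sh=np.arcsin(t[0]/158.5);print(t,sh,-np.arcsin(t[1]/158.5/np.cos(sh)))
E
```

```text
[318  91  28  30 677] [331.61595273 105.37518464]
[ 46.9790096  -33.47676109] 0.3009184774786484 0.222990611605501
```

View pics/l_wz.png

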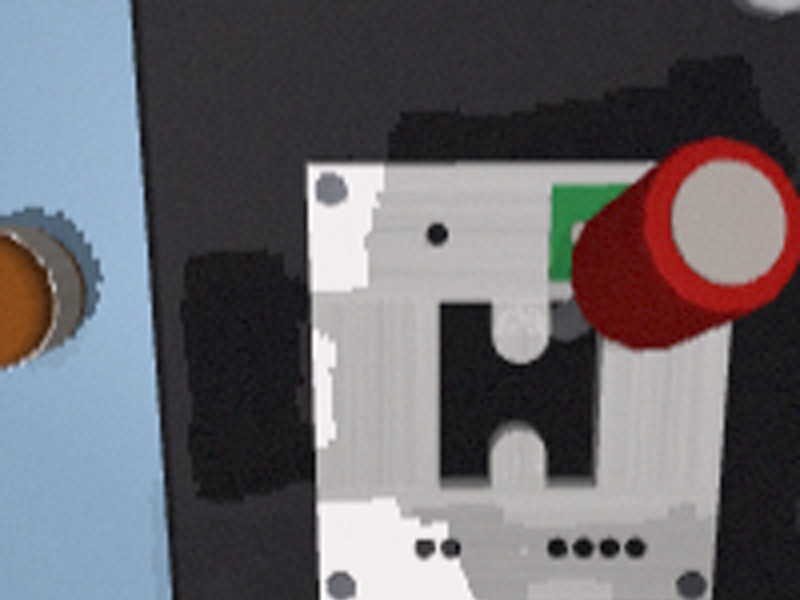

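```bash
python3 -c "
from rig import bot
s=bot.read_state();print(s['time_s'],s['tcp_pos'],s['wrist_force']);print(bot.hand_in())"
```

```text
16.8 [474.77582247 -24.55427583 276.17972334] [-0.60693554 -0.98052788 -0.60230117]
the job is handed in; nothing more can be done
None
```

The lever is in third, fully forward in the right-hand lane, and I handed the job in at 16.8 s with the tool clear of it. It started in first. With the gripper shut I pushed it back to the cross channel, then across to the right lane, then forward until it met the stop.

**Final position:** the last wrist picture gave shift about 0.30 rad (home is 0.29, and my reading is good to about 0.01) and lane about 0.22 rad, the right lane's centre.

**Force:** most pushes read about 3–5 N at the wrist. Against the end stop the reading rose to about 10 N, well under the 30 N limit.

**Side push:** the first push to the right stopped short at about 0.17 rad. I went back and pushed about 7 mm more, which brought it to 0.22 before I pushed forward.

**Bystanders:** the last pictures showed the flux bottle, spool, nozzle and screwdriver where they had been. I only judged that by eye and did not look at the keypad or cup again.

**Disagreement between cameras:** while the lever was still in the left lane, the side camera put the knob about 9 mm further left than the wrist camera did. I used the wrist camera, corrected to the plate's corners.

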